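# Clamp a specimen in the spring fixture and set its status wheel

### The job

Take the orange dog-bone specimen from the rack and clamp it in the spring fixture: push the blue spring gate back with the specimen's end and hold it open while you lower the specimen onto the two black rests, then let the gate close so that the specimen lies flat and straight along the fixture, centred across it, its other end against the fixed jaw under the steel lip, and let go. Then roll the ridged status wheel until its red ridge stands straight up between the yellow pointers. Do not disturb the other two specimens or the aluminium load cell.

Things in the scene. Friction and masses are not known exactly. Their poses are not given: they have to be found in the camera images.
- orange_center (a point): Orange dog-bone specimen lying flat on the rack, 150 mm long, 20 mm thick; ends 36 mm wide and 34 mm long, waist 22 mm wide over the middle 70 mm; 100 to 170 g. The point is its centre, half-way up (60 mm above the table on the rack); x runs along its length, z up. It is one of three on the rack, in any of the three places.
- white_center (a point): White specimen of the same shape and size, not to be disturbed; the same point and axes.
- green_center (a point): Green specimen of the same shape and size, not to be disturbed; the same point and axes.
- rack: Fixed specimen rack, 150 x 220 mm, white base with two grey bars (along its y, at x = -55 and +55 mm, tops 50 mm above the table) on which three specimens lie side by side along its x, 80 mm apart. Four steel studs 10 mm tall stand on the bars between the places. Origin: centre of its underside.
- fixture: Fixed spring fixture; aluminium base plate 290 x 90 mm, 12 mm thick. Origin: on the table, under the centre of the clamped specimen; x runs along the specimen from the dark fixed jaw (-x, near the robot) to the blue gate (+x). Two black rests (24 mm long, 44 mm wide, at x = -52 and +48 mm, tops 45 mm above the table). The jaw's face is at x = -75 mm; the gate's, when closed, at x = 67 mm.
- clamped_place (a point): Where the specimen's centre is once clamped: fixture x = 0, y = 0, 55 mm above the table; same axes as the fixture.
- lip_edge (a point): Free edge of the steel lip over the jaw end: fixture x = -61 mm; the lip overhangs 14 mm from the jaw's face, 50 mm wide, underside 69 mm and top 77 mm above the table; the point is on its top edge. Lip to closed gate is 128 mm. A level specimen clears the lip and meets the gate with its centre 92 mm above the table; it passes down once its centre is over 14 mm beyond fixture x = 0 (gate over 22 mm open).
- gate (a joint): Opening of the blue spring gate in m, along the fixture's +x: 0 closed, 0.042 at the stop, 0.008 with the specimen clamped. The spring pushes it shut with about 2.2 N at 0, 3.1 N at 8 mm and 5.5 N at 30 mm.
- console: Fixed status-wheel unit, base 150 x 100 mm; two white cheeks, 120 mm long, 10 mm thick, 75 mm high, 50 mm apart, carry the wheel between them. Origin: centre of its underside; x points away from the robot; the wheel's axle runs along y, 65 mm above the table. Two slim yellow pointers stand on the cheeks, up to 103 mm high, straight above the axle.
- wheel (a joint): Wheel angle in rad: 0 with the red ridge straight up; negative while it leans to the far side (the unit's +x) by that angle; grows as the wheel's top moves towards the robot. Black hub of radius 43 mm, 36 mm wide; eight ridges 45 degrees apart (one red, others grey), 8 mm thick, out to radius 55 mm (top one 120 mm above the table). Takes about 1.2 N at the rim; stays where left.
- loadcell: Aluminium load cell block, 30 x 60 x 78 mm, bystander. Origin: centre of its underside.
- orange: The orange specimen's body; origin at the centre of its underside, 10 mm below point orange_center, same axes.
- gate_face (a point): Centre of the gate's upright white slippery face, 78 mm above the table, moving with the gate; the face is 44 mm wide and reaches from 44 to 112 mm above the table.
There are look-alikes about, which are no part of the job. Several things have the shape of the orange; the one meant has the colours described above.

How it is judged:
On the way, in this order (a step that is already met when the one before it is completed fails the run):
1. the specimen holds the spring gate open (over 12 mm) in the fixture (value of joint gate above 0.012 m and horizontal distance between orange_center and fixture below 0.06 m and contact force between orange and gate above 0.5 N), for 0.2 s.
2. the specimen is clamped and let go (x of orange_center in the frame of fixture between -0.005 and 0.005 m and y of orange_center in the frame of fixture between -0.009 and 0.009 m and z of orange_center in the frame of fixture between 0.051 and 0.059 m and angle between the x axis of orange_center and the x axis of fixture, either way round below 0.14 rad and value of joint gate between 0.004 and 0.012 m and contact force between orange and the fingers below 0.1 N and linear speed of orange below 0.02 m/s), for 0.3 s.
3. the red ridge stands straight up (value of joint wheel between -0.15 and 0.15 rad), for 0.2 s.
At the end, for the whole second after the job is handed in: Orange specimen in the fixture, let go, at rest: centre within 5 mm of its clamped place lengthwise, 9 mm across, 4 mm in height, within 8 degrees of straight; gate resting on it, 4 to 12 mm open; wheel still, red ridge within 0.15 rad of upright. Other specimens and load cell moved under 30 mm (all of step 2 and all of step 3 and velocity of joint wheel between -0.05 and 0.05 rad/s); the robot touches nothing.
It fails at once if another specimen or the load cell is moved by more than 30 mm (distance of any of white_center, green_center, loadcell from where it was at the start of the episode above 0.03 m).
It also fails if it takes over 72 s, if anything falls off the work surface, if the arm or the gripper's body presses on something with over 40 N, if the wrist force passes 120 N, or if a joint passes its speed limit or range.

### The arm

A 6-joint arm with a two-finger parallel gripper is mounted at the origin on the work surface. World frame = base frame: x ahead of the robot, y to its left, z up, the work surface at z = 0. Lengths are in m, angles in rad, forces in N, time in s.
With the tool pointing down it reaches from about 0.275 to 0.825 m from the base axis. Payload 5.2 kg.
Tool frame: the origin (TCP) lies on the centre line of the jaws, within the pads' length; the fingertips stand 25 mm ahead of it and the grasp point (between the pads) lies 6 mm ahead of it; z points along the fingers, y is the line along which they close (so a half turn about z gives the same grasp; the last joint's range is limited). The gripper opens to 93 mm and grips with 3 to 60 N. Pads are 15 mm wide; open, the fingers measure 128 mm over their backs; the gripper's body (75 mm by 188 mm) begins 65 mm behind the grasp point.
Start: joints at [0.988, 0.259, 1.535, -0, 1.348, -0.203], TCP at [0.204, 0.511, 0.244] pointing down, gripper open.
Joint ranges: [-3.14, 3.14], [-0.91, 2.08], [0.19, 2.58], [-1.22, 4.36], [0.22, 2.71], [-3.12, 3.12]. Speed limits (rad/s): [2.57, 2.57, 3.14, 3.14, 3.14, 3.14].

### API

Orientations are given as [roll, pitch, yaw] about the fixed x, y, z axes, in that order (R = Rz(yaw) Ry(pitch) Rx(roll)).
In Python, from bench import r gives the robot as it stands. The module is installed in compiled form; this text tells all that it offers.
- The arm moves only by the shell command python3 -m crank 'ROWS'. ROWS is JSON, a list of rows, each a list of 3 entries, a list of its own where there are three numbers: the closure in counts, from 0 (fully open) to 255 (shut), then the shift along the tool's x, y, z in mm, then the turn, a rotation vector about the tool's x, y, z in degrees. A call has 1 to 8 rows; each row shifts and turns the commanded pose from where the row before left it, along the tool's axes as they then stand; what a row does not reach is not made up. A row lasts 1/12 s, in which the tool goes at most 41.7 mm and 7.16 degrees, less where a joint would pass 70% of its speed; a pose out of reach is approached as far as the arm can. A call with a gripper value outside its range is refused whole. The fingers move at their own pace and stop on an object; the grip force is fixed at half the most. Time passes only in rows, so rows that do not move let the fingers close. It gives the time, the measured TCP pose, the force, the opening and the grip force at its end, in the units of the state.
- r.observe(): the state, without advancing time (a new reading comes with each control period).
- r.camera(name): name is "scene" or "side" or "wrist"; returns a dict with "img" (480x640x3 uint8, blue, green, red), "K" (3x3 intrinsics, pixels), "origin" and "attitude" of the camera in the world; the wrist camera has in their place "T_tool_cam" (4x4, takes a point from camera to tool coordinates, whose origin is the TCP and whose axes are the flange's). Camera axes: x right, y down, z forward; pixel columns grow to the right and rows downward; lengths in m; the calibration is good to about 2 mm. A picture is of the moment at which its call begins: read the wrist's pose just before it. There is no depth.
- r.sign_off(): hands the job in; it is judged then, once.
Trained networks look in the newest picture that a camera, given by its name, has taken for a name from the list of things; names that differ only in an ending like _2 or _b are one class to them, and where a whole thing is asked for, a point or a joint stands for the part that bears it (a point fixed in the world has none). Each returns a list of dicts, best first, with "p" (0 to 1); they miss things now and then, are a little off and sometimes report something else, mostly with a low value. They report only what shows in the picture. A call takes as long as a camera call. They do not tell look-alikes from the thing itself.
- r.boxes_of(query, camera): "centre" ([row, column] in pixels, amid what is visible of it).
The state is a dict: "clock": time; "joint_positions": joint angles; "joint_vel": joint speeds; "joint_efforts": joint torques, N m; "position": TCP position; "orientation": TCP orientation; "contact_force": force on the tool from outside, world axes, zero at the start; "wrist_torque": the same for the moment, N m; "opening": finger opening in m; "grasp_force": force on a finger pad.
Only numpy, scipy, OpenCV 4.12 (cv2) and the standard library are available. Lean on these libraries where they do the work, as an engineer would, in place of code of your own. Each camera call takes 0.05 s, during which the arm holds its last target. There are 200 camera calls.

## Working session

There is one attempt and no reset: what is moved stays moved. The work goes in short steps, Python scripts to look and compute and a shell command to move; the robot and the scene stay as the last step left them, time stands still between calls to the robot, and variables do not carry over. Pictures are saved under pics/ and viewed, at most 10 in all, crops included, and the job is handed in when it is done.

```bash
mkdir -p pics
python3 - <<'E'
from bench import r
import cv2,numpy as np
s=r.observe();print(s['clock'],s['position'],s['orientation'],s['opening'],s['contact_force'])
for c in ("scene","side"):
    d=r.camera(c);cv2.imwrite(f"pics/{c}0.png",d["img"]);print(c,d["K"],d["origin"],d["attitude"])
    for q in ("orange","fixture","gate_face","lip_edge","console","wheel","rack","loadcell"):
        print(q,[(np.round(b["centre"]).tolist(),round(b["p"],2)) for b in r.boxes_of(q,c)][:5])
E
```

```text
0.0 [0.20360593 0.51037455 0.24282699] [-3.13980342e+00 -3.41239560e-04  2.76182045e+00] 0.0931113565973095 [-0.39917039  0.07038925  0.76762005]
scene [[452.44403788   0.         323.80052203]
 [  0.         452.44403788 242.2266245 ]
 [  0.           0.           1.        ]] [ 1.09235772 -0.36126812  0.7490842 ] [-2.32419658e+00 -3.81123596e-04  9.97830765e-01]
orange [([213.0, 401.0], 0.78), ([195.0, 337.0], 0.68), ([208.0, 421.0], 0.62)]
fixture [([371.0, 199.0], 0.89)]
gate_face [([373.0, 193.0], 0.68), ([210.0, 420.0], 0.35)]
lip_edge [([373.0, 197.0], 0.97)]
console [([308.0, 352.0], 0.78)]
wheel [([290.0, 353.0], 0.64)]
rack [([220.0, 413.0], 0.73), ([207.0, 419.0], 0.29)]
loadcell [([234.0, 291.0], 0.6), ([371.0, 194.0], 0.19)]
side [[543.21853597   0.         316.84433831]
 [  0.         543.21853597 239.22836296]
 [  0.           0.           1.        ]] [ 0.40100272 -0.76911375  0.74063933] [-2.26254335e+00  5.55114994e-04 -8.30238967e-02]
orange [([185.0, 324.0], 0.69), ([216.0, 228.0], 0.67), ([397.0, 452.0], 0.21)]
fixture [([413.0, 411.0], 0.92)]
gate_face [([398.0, 452.0], 0.66)]
lip_edge [([412.0, 418.0], 0.78)]
console [([266.0, 404.0], 0.88)]
wheel [([243.0, 406.0], 0.76)]
rack [([204.0, 316.0], 0.95), ([267.0, 406.0], 0.22)]
loadcell [([270.0, 279.0], 0.89)]
```

View pics/scene0.png

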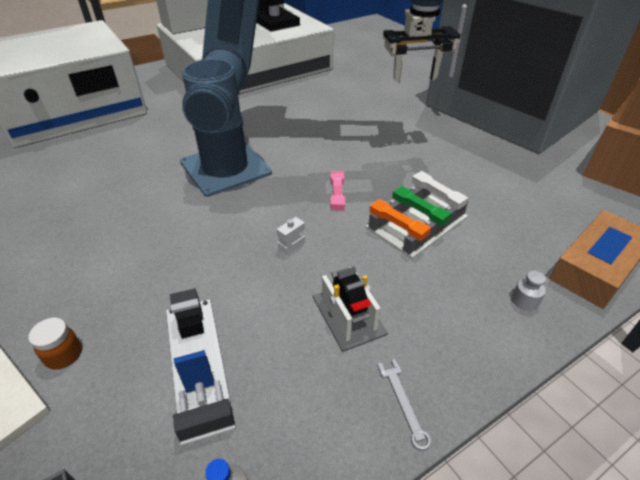

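View pics/side0.png

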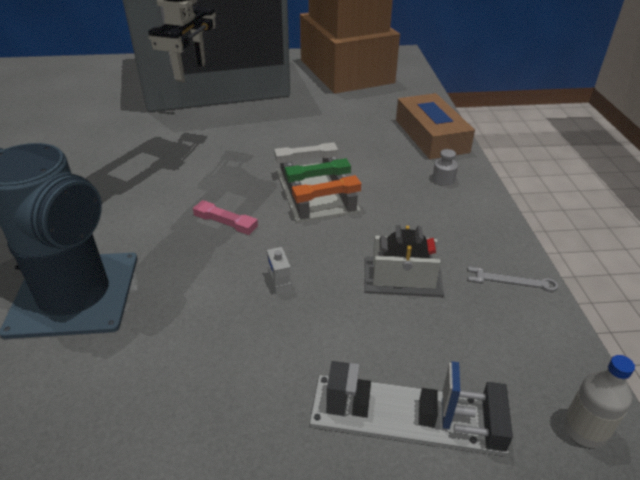

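Scene view shows the following candidates for the orange specimen: orange (scene 400,219; side 326,189), green (scene 421,204), white (scene 440,190), and pink on the table (scene 337,190). By colour and by lying on the rack, I choose the one at scene (400,219). The fixture runs from its jaw at scene (187,310) to the gate at (193,370). The console is at (350,305), with the red ridge leaning away from the robot.

```bash
cat > h.py <<'E'
import numpy as np,cv2
from scipy.spatial.transform import Rotation as R
def ray(d,u,v,s=None):
    p=np.linalg.inv(d["K"])@np.array([u,v,1.])
    if "T_tool_cam" in d:
        T=np.eye(4);T[:3,:3]=R.from_euler('xyz',s["orientation"]).as_matrix();T[:3,3]=s["position"]
        M=T@np.array(d["T_tool_cam"]);return M[:3,3],M[:3,:3]@p
    return np.array(d["origin"]),R.from_euler('xyz',d["attitude"]).as_matrix()@p
def onz(d,u,v,z,s=None):
    o,q=ray(d,u,v,s);return o+q*(z-o[2])/q[2]
def mask(img,lo,hi):
    m=cv2.inRange(cv2.cvtColor(img,cv2.COLOR_BGR2HSV),lo,hi)
    n,l,st,c=cv2.connectedComponentsWithStats(m);
    return [(st[i],c[i],l==i) for i in np.argsort(-st[:,4]) if i and st[i,4]>20]
E
python3 - <<'E'
from bench import r
from h import *
D={c:r.camera(c) for c in("scene","side")}
for c,d in D.items():
    for n,lo,hi in(("orange",(5,170,90),(18,255,255)),("red",(0,150,80),(4,255,255)),("yellow",(20,150,100),(32,255,255)),("blue",(105,130,50),(125,255,255))):
        for st,ce,m in mask(d["img"],lo,hi)[:5]:
            ys,xs=np.nonzero(m);(e,w,a)=cv2.minAreaRect(np.c_[xs,ys].astype(np.float32))
            print(c,n,st[4],ce.round(1),onz(d,*ce,{"orange":.06,"red":.1,"yellow":.09,"blue":.078}[n]).round(3))
            if n=="orange" and st[4]>300:
                for z in(.06,):
                    P=np.array([onz(d,u,v,z)[:2] for u,v in zip(xs,ys)]);w,V=np.linalg.eigh(np.cov(P.T));print("  yaw",np.degrees(np.arctan2(*V[::-1,1])))
# lines: fixture jaw/gate
a=cv2.resize(D["scene"]["img"][280:445,150:250],(400,600*1),fx=0,fy=0,interpolation=cv2.INTER_CUBIC) if 0 else cv2.resize(D["scene"]["img"][280:445,150:250],None,fx=3.6,fy=3.6,interpolation=cv2.INTER_CUBIC)
b=cv2.resize(D["scene"]["img"][165:255,360:470],None,fx=3.6,fy=3.6,interpolation=cv2.INTER_CUBIC)
e=cv2.resize(D["scene"]["img"][260:335,310:390],None,fx=3.6,fy=3.6,interpolation=cv2.INTER_CUBIC)
o=np.zeros((594,360+400,3),np.uint8);o[:a.shape[0],:360]=a;o[:b.shape[0],360:360+b.shape[1]]=b;o[324:324+e.shape[0],360:360+e.shape[1]]=e
cv2.imwrite("pics/c1.png",o)
cv2.imwrite("pics/c2.png",cv2.resize(D["side"]["img"][350:460,300:520],None,fx=3.6,fy=3.6,interpolation=cv2.INTER_CUBIC))
E
```

```text
scene orange 859 [400.1 219.5] [0.507 0.231 0.06 ]
  yaw -168.02511147861082
scene orange 253 [ 53.9 350. ] [ 0.45  -0.517  0.06 ]
scene red 160 [360.2 304.7] [ 0.687 -0.021  0.1  ]
scene yellow 51 [336.5 289.4] [ 0.626 -0.031  0.09 ]
scene blue 2041 [352.    8.5] [-0.821  1.035  0.078]
scene blue 1072 [ 73.8 117.6] [-0.394 -0.315  0.078]
scene blue 994 [193.7 369.8] [ 0.635 -0.324  0.078]
scene blue 787 [609.8 244.8] [0.832 0.541 0.078]
scene blue 439 [217.6 470. ] [ 0.805 -0.354  0.078]
side orange 625 [325.1 187.2] [0.502 0.229 0.06 ]
  yaw -165.37168466826824
side red 90 [430.5 245.4] [ 0.67  -0.033  0.1  ]
side blue 17209 [509.1  40.2] [1.212 1.039 0.078]
side blue 7018 [62.8 27.3] [-0.349  1.303  0.078]
side blue 628 [295.1  20.3] [0.492 1.309 0.078]
side blue 437 [621.1 366.4] [ 0.894 -0.306  0.078]
side blue 278 [434.8 112.6] [0.823 0.528 0.078]
```

View pics/c1.png

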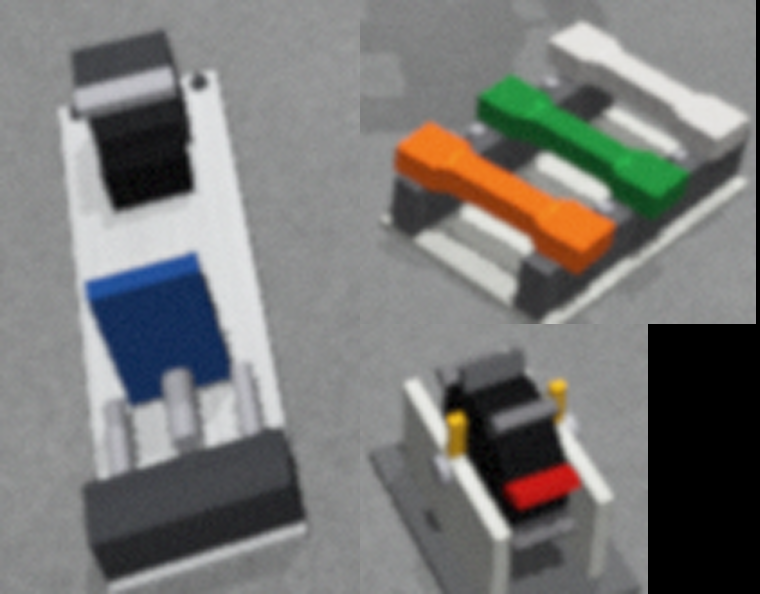

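View pics/c2.png

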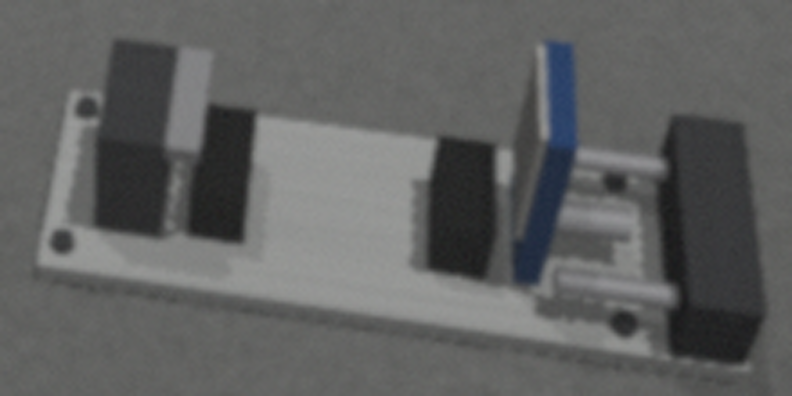

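The crops confirm that the orange bar lies at the near place on the rack (scene crop 500,195). They also show the fixture's lip edge and gate face, and the red ridge leaning to the far side, one or two ridges past upright.

Run:
```python
from bench import r
from h import *
D={c:r.camera(c) for c in("scene","side")}
S=lambda u,v,z:onz(D["side"],300+u/3.6,350+v/3.6,z)[:2]
C=lambda u,v,z:onz(D["scene"],150+u/3.6,280+v/3.6,z)[:2]
K=lambda u,v,z:onz(D["scene"],310+(u-360)/3.6,260+(v-324)/3.6,z)[:2]
def seg(n,a,b):
    print(n,((a+b)/2).round(4),"len",np.linalg.norm(a-b).round(4),"ang",np.degrees(np.arctan2(*(b-a)[::-1])).round(1))
seg("side lip",S(200,150,.077),S(213,51,.077))
seg("side gate",S(549,148,.112),S(540,43,.112))
seg("side plate near edge",S(38,265,.012),S(750,368,.012))
seg("side rest1 top",S(191,162,.045),S(246,160,.045))
seg("scene lip",C(78,110,.077),C(173,93,.077))
seg("scene gate",C(88,284,.112),C(195,257,.112))
seg("scene plate left/right",C(60,112,.012),C(110,590,.012))
seg("scene plate R",C(217,72,.012),C(303,532,.012))
seg("pointers",K(457,415,.103),K(558,382,.103))
seg("cheek1 top",K(410,383,.075),K(503,538,.075))
seg("cheek2 top",K(603,497,.075),K(545,400,.075))
seg("red ridge outer",K(512,505,.1),K(577,485,.1))
```

```text
side lip [ 0.4999 -0.2922] len 0.0489 ang 75.8
side gate [ 0.6251 -0.3259] len 0.0491 ang 78.4
side plate near edge [ 0.5674 -0.3557] len 0.2863 ang -13.9
side rest1 top [ 0.5053 -0.3   ] len 0.0229 ang -2.4
scene lip [ 0.5012 -0.2901] len 0.0484 ang 70.6
scene gate [ 0.6288 -0.3219] len 0.0474 ang 74.5
scene plate left/right [ 0.5689 -0.3523] len 0.2843 ang -14.2
scene plate R [ 0.5907 -0.2672] len 0.2866 ang -14.7
pointers [ 0.6323 -0.002 ] len 0.0596 ang 80.4
cheek1 top [ 0.6313 -0.035 ] len 0.1174 ang -8.9
cheek2 top [0.6602 0.0227] len 0.0729 ang 168.3
red ridge outer [ 0.6936 -0.0226] len 0.0359 ang 78.0
```

```bash
cat >> h.py <<'E'
def go(s,p,yaw):
    "shift (mm) in the tool axes as they stand after the turn, and turn (deg) about tool z and residual tilt"
    A=R.from_euler('xyz',s["orientation"]);B=R.from_euler('xyz',[np.pi,0,yaw])
    print("turn",np.degrees((A.inv()*B).as_rotvec()).round(1),"then shift mm",(B.inv().apply(np.array(p)-s["position"])*1e3).round(1),"or before turn",(A.inv().apply(np.array(p)-s["position"])*1e3).round(1))
E
python3 -m crank '[[110,[0,0,0],[0,0,-6.9]],[110,[0,0,0],[0,0,-6.9]],[110,[0,0,0],[0,0,-6.9]],[110,[0,0,0],[0,0,-6.9]],[110,[0,0,0],[0,0,-6.9]],[110,[-21,-31,0],[0,0,0]],[110,[-21,-31,0],[0,0,0]],[110,[-21,-31,0],[0,0,0]]]'
python3 -m crank '[[110,[-21,-31,0],[0,0,0]],[110,[-21,-31,0],[0,0,0]],[110,[-21,-31,0],[0,0,0]],[110,[-21,-31,0],[0,0,0]],[110,[-21,-31,0],[0,0,0]],[110,[-21,-31,0],[0,0,0]],[110,[-21,-31,0],[0,0,0]],[110,[-21,-31,0],[0,0,0]]]'
python3 - <<'E'
from bench import r
from h import *
s=r.observe();d=r.camera("wrist");cv2.imwrite("pics/w1.png",d["img"])
print(s["position"],s["orientation"],s["opening"],np.round(d["T_tool_cam"],3).tolist())
for st,ce,m in mask(d["img"],(5,170,90),(18,255,255))[:2]:
    ys,xs=np.nonzero(m);q=np.array([onz(d,u,v,.068,s)[:2] for u,v in zip(xs[::7],ys[::7])])
    e,w,a=cv2.minAreaRect((q*1e3).astype(np.float32));print(st,ce,e,w,a,q.mean(0))
E
```

```text
clock: 1.77
position: [0.2861, 0.4334, 0.2436]
orientation: [-3.142, 0.0, -2.917]
contact_force: [0.3, 0.1, 0.4]
opening: 0.0527
grasp_force: 0.0
clock: 2.43
position: [0.5055, 0.2276, 0.2438]
orientation: [3.141, 0.0, -2.919]
contact_force: [-0.6, -0.1, -0.1]
opening: 0.053
grasp_force: 0.0
[0.50554542 0.22762133 0.24382166] [ 3.14149441e+00  3.74368539e-04 -2.91938767e+00] 0.052981364097066275 [[-0.001, -0.957, -0.29, 0.081], [1.0, -0.001, 0.0, -0.0], [-0.0, -0.29, 0.957, -0.142], [0.0, 0.0, 0.0, 1.0]]
[ 290  115   50   96 3532] [314.2610419  153.41024915] (466.7411193847656, 218.16107177734375) (69.6295166015625, 34.465606689453125) 15.581331253051758 [0.4604209  0.21542483]
[294 253   9  16  60] [298.05       260.48333333] (544.1049194335938, 221.60238647460938) (1.9881888628005981, 13.1593656539917) 84.60801696777344 [0.54339476 0.22177935]
```

View pics/w1.png

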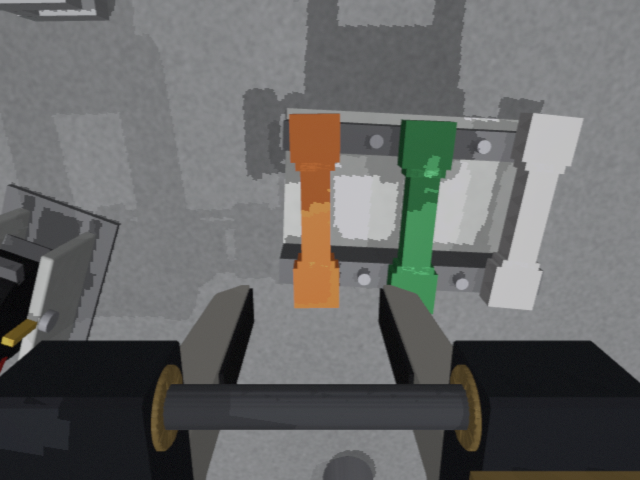

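The wrist view shows the orange specimen whole: columns 290-340, rows 113-307, nearly vertical in the image, with green (420,210) and white (535,210) to its right.

Run:
```python
from bench import r
from h import *
s=r.observe();d=r.camera("wrist")
m=cv2.inRange(cv2.cvtColor(d["img"],cv2.COLOR_BGR2HSV),(5,130,60),(24,255,255))[:, :];m[:, :275]=0;m[:,360:]=0;m[315:]=0;m[:105]=0
m=cv2.morphologyEx(m,cv2.MORPH_CLOSE,np.ones((7,7)))
ys,xs=np.nonzero(m);print(xs.min(),xs.max(),ys.min(),ys.max())
q=np.array([onz(d,u,v,.07,s)[:2] for u,v in zip(xs[::3],ys[::3])])
e,w,a=cv2.minAreaRect((q*1e3).astype(np.float32));print(e,w,a)
C,U=np.array(e)/1e3,np.radians(a if w[0]>w[1] else a-90)
go(s,[*C,.07],U+np.pi);go(s,[*C,.07],U)
```

```text
298 348 107 302
(505.89208984375, 227.1314697265625) (150.0022430419922, 35.4824104309082) 13.296219825744629
turn [-0.2  0.2 -0.8] then shift mm [  3.8   5.3 173.6] or before turn [  4.5   5.9 173.5]
turn [  0.3   0.4 179.2] then shift mm [ -3.8  -5.3 173.6] or before turn [  4.5   5.9 173.5]
```

```bash
python3 -m crank '[[110,[4,5,0],[0,0,-0.8]],[110,[0,0,35],[0,0,0]],[110,[0,0,35],[0,0,0]],[110,[0,0,35],[0,0,0]],[110,[0,0,30],[0,0,0]],[110,[0,0,20],[0,0,0]],[110,[0,0,0],[0,0,0]],[110,[0,0,0],[0,0,0]]]'
python3 - <<'E'
from bench import r
from h import *
s=r.observe();print(s["position"],s["opening"],s["contact_force"])
go(s,[.5059,.2271,.07],np.radians(13.3)+np.pi)
E
```

```text
clock: 3.2
position: [0.4975, 0.2343, 0.0882]
orientation: [3.141, -0.003, -2.903]
contact_force: [0.6, -0.5, 0.5]
opening: 0.0528
grasp_force: 0.0
[0.49752406 0.23427798 0.08823753] 0.05282184424098362 [ 0.55888027 -0.54536398  0.52225815]
turn [ 0.  -0.2  0.4] then shift mm [-6.5 -8.9 18.2] or before turn [-6.5 -9.  18.2]
```

```bash
python3 -m crank '[[110,[-6.5,-9,0],[0,0,0.4]],[110,[0,0,0],[0,0,0]],[110,[0,0,0],[0,0,0]],[110,[0,0,0],[0,0,0]]]'
python3 - <<'E'
from bench import r
from h import *
s=r.observe();d=r.camera("wrist");cv2.imwrite("pics/w2.png",d["img"])
go(s,[.5059,.2271,.07],np.radians(13.3)+np.pi)
E
```

```text
clock: 3.53
position: [0.5088, 0.226, 0.09]
orientation: [3.142, 0.003, -2.913]
contact_force: [-0.3, 0.0, 0.1]
opening: 0.0528
grasp_force: 0.0
turn [ 0.   0.1 -0.2] then shift mm [ 2.5  1.8 20. ] or before turn [ 2.6  1.8 20. ]
```

View pics/w2.png

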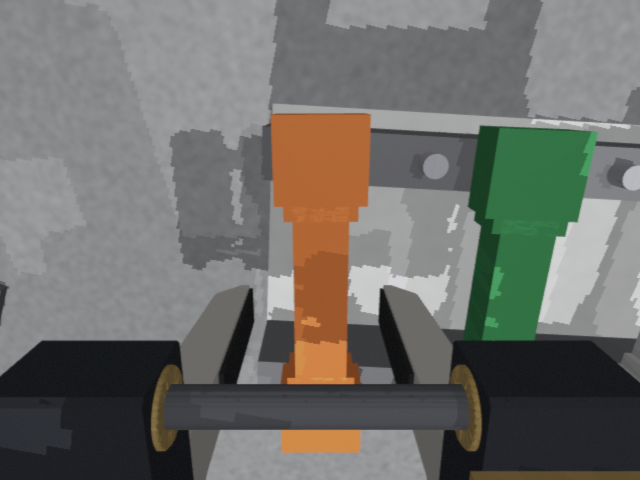

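The specimen (columns 272-370, waist centre about 321) lies midway between the fingers, so I lower and grip.

```bash
python3 -m crank '[[110,[1,1,10],[0,0,0]],[110,[0,0,10],[0,0,0]],[110,[0,0,0],[0,0,0]],[255,[0,0,0],[0,0,0]],[255,[0,0,0],[0,0,0]],[255,[0,0,0],[0,0,0]],[255,[0,0,0],[0,0,0]],[255,[0,0,0],[0,0,0]]]'
python3 -m crank '[[255,[0,0,0],[0,0,0]],[255,[0,0,0],[0,0,0]]]'
python3 - <<'E'
from bench import r
from h import *
s=r.observe();go(s,[.5059,.2271,.07],np.radians(13.3)+np.pi)
d=r.camera("wrist")
m=cv2.inRange(cv2.cvtColor(d["img"],cv2.COLOR_BGR2HSV),(5,130,60),(24,255,255));m[:90]=0
n,l,st,c=cv2.connectedComponentsWithStats(m);print(st[1:][st[1:,4]>200])
i=1+np.argmax(st[1:,4]);ys,xs=np.nonzero(l==i);k=ys<ys.min()+6
p=onz(d,xs[k].mean(),ys.min(),.07,s);A=R.from_euler('xyz',s["orientation"]);print("end in tool mm",A.inv().apply(p-s["position"])*1e3)
E
```

```text
clock: 4.25
position: [0.5068, 0.2267, 0.0689]
orientation: [-3.142, 0.001, -2.912]
contact_force: [-0.4, 0.1, -1.0]
opening: 0.0242
grasp_force: 0.0
clock: 4.42
position: [0.5068, 0.2267, 0.0689]
orientation: [3.142, 0.001, -2.912]
contact_force: [-0.3, 0.2, -0.4]
opening: 0.022
grasp_force: 30.0
turn [ 0.   0.  -0.2] then shift mm [ 0.8  0.6 -1.1] or before turn [ 0.8  0.6 -1.1]
[[  259   120   114   265 21849]
 [  271   430    91    50  4410]]
end in tool mm [76.35995121 -0.13491389 -1.14046905]
```

```bash
python3 -m crank '[[255,[0,0,-20],[0,0,0]],[255,[0,0,-35],[0,0,0]],[255,[0,0,-35],[0,0,6.9]],[255,[0,0,-35],[0,0,6.9]],[255,[0,0,-30],[0,0,6.9]],[255,[0,0,0],[0,0,6.9]],[255,[-6,-18,0],[0,0,0]],[255,[-12,-36,0],[0,0,0]]]'
python3 -m crank '[[255,[-12,-36,0],[0,0,0]],[255,[-12,-36,0],[0,0,0]],[255,[-12,-36,0],[0,0,0]],[255,[-12,-36,0],[0,0,0]],[255,[-12,-36,0],[0,0,0]],[255,[-12,-36,0],[0,0,0]],[255,[-12,-36,0],[0,0,0]],[255,[-12,-36,0],[0,0,0]]]'
python3 -m crank '[[255,[-12,-36,0],[0,0,0]],[255,[-12,-36,0],[0,0,0]],[255,[-12,-36,0],[0,0,0]],[255,[-12,-36,0],[0,0,0]],[255,[-6,-18,0],[0,0,0]],[255,[0,0,0],[0,0,0]],[255,[0,0,0],[0,0,0]],[255,[0,0,0],[0,0,0]]]'
python3 - <<'E'
from bench import r
from h import *
s=r.observe();d=r.camera("wrist");cv2.imwrite("pics/w3.png",d["img"]);print(s["position"],s["opening"])
go(s,[.5416,-.302,.104],np.radians(165.6))
E
```

```text
clock: 5.13
position: [0.5104, 0.1722, 0.2244]
orientation: [3.139, 0.001, 2.893]
contact_force: [0.3, -1.2, -1.5]
opening: 0.0219
grasp_force: 30.0
clock: 5.8
position: [0.5311, -0.1348, 0.2236]
orientation: [3.142, -0.0, 2.889]
contact_force: [1.1, -0.4, -1.7]
opening: 0.0218
grasp_force: 30.0
clock: 6.47
position: [0.5431, -0.3024, 0.2232]
orientation: [3.14, -0.001, 2.889]
contact_force: [-0.3, 0.4, -1.7]
opening: 0.0223
grasp_force: 30.0
[ 0.54310607 -0.30235101  0.22316547] 0.022252120971132175
turn [ 0.1 -0.1 -0.1] then shift mm [  1.5  -0.  119.2] or before turn [  1.4  -0.2 119.2]
```

View pics/w3.png

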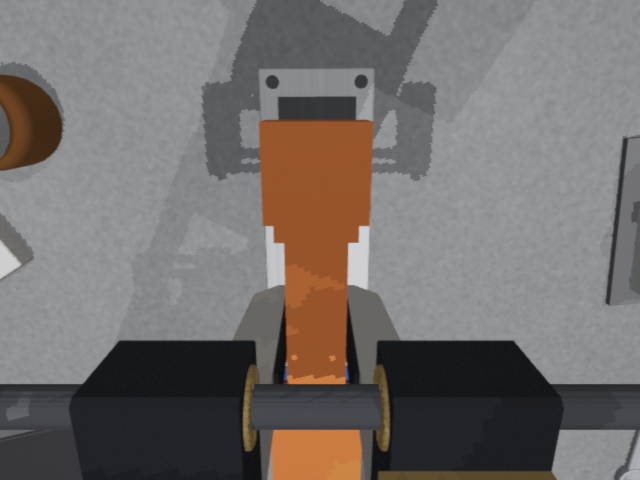

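The held bar (column 316 at its end) lines up with the plate end (corners 260,69 and 373,69, mid 316.5). I check the lateral offset numerically and descend to push height.

```bash
python3 - <<'E'
from bench import r
from h import *
s=r.observe();d=r.camera("wrist")
a,b=onz(d,260,69,.012,s),onz(d,373,69,.012,s);A=R.from_euler('xyz',s["orientation"])
for p in(a,b,onz(d,316.5,121,s["position"][2]+.001,s)):print(A.inv().apply(p-s["position"])*1e3)
E
python3 -m crank '[[255,[1,0,20],[0,0,0]],[255,[0,0,30],[0,0,0]],[255,[0,0,30],[0,0,0]],[255,[0,0,20],[0,0,0]],[255,[0,0,12],[0,0,0]],[255,[0,0,7],[0,0,0]],[255,[0,0,0],[0,0,0]],[255,[0,0,0],[0,0,0]]]'
python3 - <<'E'
from bench import r
from h import *
D={c:r.camera(c) for c in("scene","side")};s=r.observe();print(s["position"],s["contact_force"])
go(s,[.5416,-.302,.104],np.radians(165.6))
b=cv2.resize(D["side"]["img"][320:460,300:520],None,fx=3.6,fy=3.6,interpolation=cv2.INTER_CUBIC)
cv2.imwrite("pics/c3.png",b)
E
```

```text
[107.2269573  -42.80050953 211.49113785]
[107.16475345  43.86174509 211.57056949]
[76.00578511  0.12093463 -0.92823858]
clock: 7.23
position: [0.5431, -0.303, 0.1057]
orientation: [-3.141, 0.001, 2.89]
contact_force: [-0.3, -0.2, -0.3]
opening: 0.0221
grasp_force: 30.0
[ 0.54345958 -0.30361242  0.10640865] [-0.42628172  0.2692021  -0.7447328 ]
turn [-0.1  0.2 -0. ] then shift mm [2.2 1.1 2.4] or before turn [2.2 1.1 2.4]
```

View pics/c3.png

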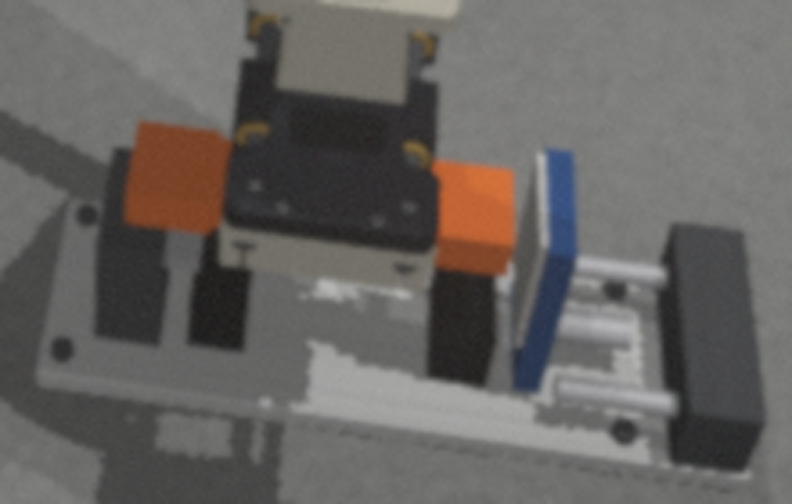

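The bar is above the lip, with its end at crop (505,220) just short of the white gate face (535,220). I push now.

```bash
python3 -m crank '[[255,[-5,0,0],[0,0,0]],[255,[-5,0,0],[0,0,0]],[255,[-5,0,0],[0,0,0]],[255,[-5,0,0],[0,0,0]],[255,[-5,0,0],[0,0,0]],[255,[-5,0,0],[0,0,0]],[255,[-5,0,0],[0,0,0]],[255,[-5,0,0],[0,0,0]]]'
python3 -m crank '[[255,[0,0,0],[0,0,0]],[255,[0,0,0],[0,0,0]],[255,[0,0,0],[0,0,0]]]'
python3 - <<'E'
from bench import r
from h import *
s=r.observe();go(s,[.561+.9686*.02,-.307-.2487*.02,.064],np.radians(165.6))
D=r.camera("side")
cv2.imwrite("pics/c4.png",cv2.resize(D["img"][320:460,300:520],None,fx=3.6,fy=3.6,interpolation=cv2.INTER_CUBIC))
E
```

```text
clock: 8.0
position: [0.581, -0.3129, 0.1043]
orientation: [3.141, -0.002, 2.889]
contact_force: [-5.6, 1.0, 0.7]
opening: 0.0216
grasp_force: 30.0
clock: 8.25
position: [0.5807, -0.3128, 0.1042]
orientation: [3.141, -0.002, 2.889]
contact_force: [-6.3, 1.0, -0.0]
opening: 0.0219
grasp_force: 30.0
turn [ 0.  -0.1 -0.1] then shift mm [ 0.5  0.7 40.2] or before turn [ 0.4  0.7 40.2]
```

View pics/c4.png

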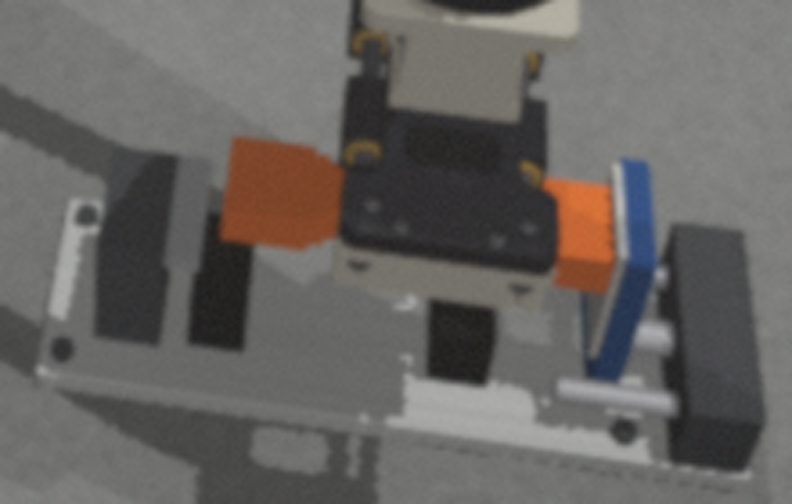

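The specimen holds the gate open about 29 mm (crop 620,220) and its jaw end (230,240) has passed the lip edge (205,200). I lower it.

```bash
python3 -m crank '[[255,[-1,0,3],[0,0,0]],[255,[0,0,5],[0,0,0]],[255,[0,0,6],[0,0,0]],[255,[0,0,6],[0,0,0]],[255,[0,0,6],[0,0,0]],[255,[0,0,6],[0,0,0]],[255,[0,0,4],[0,0,0]],[255,[0,0,2],[0,0,0]]]'
python3 -m crank '[[255,[0,0,0],[0,0,0]],[255,[0,0,0],[0,0,0]]]'
python3 - <<'E'
from bench import r
from h import *
s=r.observe();go(s,[.561+.9686*.001,-.307-.2487*.001,.064],np.radians(165.6))
d=r.camera("wrist")
m=cv2.inRange(cv2.cvtColor(d["img"],cv2.COLOR_BGR2HSV),(5,130,60),(24,255,255));m[:90]=0;m[350:]=0
n,l,st,c=cv2.connectedComponentsWithStats(m);i=1+np.argmax(st[1:,4]);ys,xs=np.nonzero(l==i);k=ys<ys.min()+6
p=onz(d,xs[k].mean(),ys.min(),s["position"][2]+.001,s);A=R.from_euler('xyz',s["orientation"]);print("end in tool mm",A.inv().apply(p-s["position"])*1e3)
cv2.imwrite("pics/w4.png",d["img"])
E
```

```text
clock: 8.97
position: [0.5812, -0.3127, 0.0655]
orientation: [3.141, -0.003, 2.889]
contact_force: [-4.4, 0.7, 0.6]
opening: 0.0221
grasp_force: 30.0
clock: 9.13
position: [0.581, -0.3126, 0.0656]
orientation: [3.141, -0.003, 2.889]
contact_force: [-5.8, 1.9, -1.8]
opening: 0.0221
grasp_force: 30.0
turn [ 0.1 -0.2 -0.1] then shift mm [19.8  0.5  1.6] or before turn [19.8  0.5  1.6]
end in tool mm [ 7.66136643e+01 -3.33646867e-02 -7.53906334e-01]
```

View pics/w4.png

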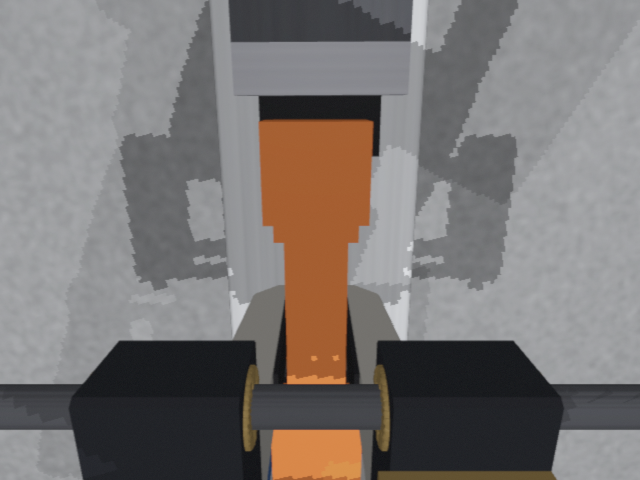

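The specimen lies low, clear of the lip (edge row 95, columns 232-411); its end is at row 121, columns 260-373, about 1 mm left of the rest's middle. I slide it back under the lip with a 1 mm correction.

```bash
python3 -m crank '[[255,[4,1,0],[0,0,0]],[255,[4,0,0],[0,0,0]],[255,[4,0,0],[0,0,0]],[255,[4,0,0],[0,0,0]],[255,[2,0,0],[0,0,0]],[255,[0,0,1],[0,0,0]],[255,[0,0,0],[0,0,0]],[255,[0,0,0],[0,0,0]]]'
python3 - <<'E'
from bench import r
from h import *
s=r.observe();go(s,[.561+.9686*.001,-.307-.2487*.001,.064],np.radians(165.6))
print(s["contact_force"])
d=r.camera("wrist");A=R.from_euler('xyz',s["orientation"])
g=cv2.cvtColor(d["img"],cv2.COLOR_BGR2GRAY);print([int(x) for x in g[60:150:2,316]])
cv2.imwrite("pics/w5.png",d["img"])
E
```

```text
clock: 9.85
position: [0.5654, -0.308, 0.066]
orientation: [-3.141, 0.001, 2.889]
contact_force: [-3.2, 2.7, -0.1]
opening: 0.0218
grasp_force: 30.0
turn [-0.   0.1 -0.1] then shift mm [ 3.5 -0.1  2. ] or before turn [ 3.5 -0.1  2. ]
[-3.17059307  2.73754222 -0.07347011]
[65, 63, 62, 62, 63, 64, 63, 63, 63, 64, 63, 64, 64, 62, 62, 63, 63, 61, 62, 63, 62, 65, 131, 134, 135, 136, 136, 135, 133, 134, 135, 134, 135, 136, 135, 134, 133, 134, 134, 133, 132, 134, 133, 135, 137]
```

```bash
python3 -m crank '[[255,[1,0,1],[0,0,0]],[255,[1,0,1],[0,0,0]],[255,[0,0,0],[0,0,0]],[255,[0,0,0],[0,0,0]],[255,[0,0,0],[0,0,0]]]'
python3 - <<'E'
from bench import r
from h import *
s=r.observe();go(s,[.561+.9686*.001,-.307-.2487*.001,.064],np.radians(165.6))
print(s["contact_force"],s["wrist_torque"])
E
```

```text
clock: 10.32
position: [0.5634, -0.3076, 0.0639]
orientation: [-3.141, 0.001, 2.889]
contact_force: [-2.4, 1.3, 0.3]
opening: 0.0217
grasp_force: 30.0
turn [-0.   0.1 -0.1] then shift mm [ 1.5 -0.  -0.1] or before turn [ 1.5 -0.  -0.1]
[-2.4293971   1.29148205  0.34405117] [0.12717498 0.39583184 0.04060853]
```

```bash
python3 -m crank '[[255,[1,0,0.5],[0,0,0]],[255,[0,0,0],[0,0,0]],[255,[0,0,0],[0,0,0]],[200,[0,0,0],[0,0,0]],[160,[0,0,0],[0,0,0]],[110,[0,0,0],[0,0,0]],[110,[0,0,0],[0,0,0]],[110,[0,0,0],[0,0,0]]]'
python3 -m crank '[[110,[0,0,0],[0,0,0]],[110,[0,0,-10],[0,0,0]],[110,[0,0,-30],[0,0,0]],[110,[0,0,-40],[0,0,0]],[110,[0,0,-40],[0,0,0]],[110,[0,0,-40],[0,0,0]],[110,[0,0,0],[0,0,0]],[110,[0,0,0],[0,0,0]]]'
python3 - <<'E'
from bench import r
from h import *
s=r.observe();D={c:r.camera(c) for c in("scene","side","wrist")}
d=D["wrist"];m=cv2.inRange(cv2.cvtColor(d["img"],cv2.COLOR_BGR2HSV),(5,130,60),(24,255,255))
n,l,st,c=cv2.connectedComponentsWithStats(m);print(st[1:][st[1:,4]>150])
a=cv2.resize(D["side"]["img"][330:460,300:520],(396,234),interpolation=cv2.INTER_CUBIC)
o=np.hstack([cv2.resize(d["img"],(400,300)),np.vstack([a,np.zeros((66,396,3),np.uint8)])])
e=cv2.resize(D["scene"]["img"][260:345,310:390],None,fx=3.4,fy=3.4,interpolation=cv2.INTER_CUBIC)
f=cv2.resize(D["scene"]["img"][280:445,150:250],None,fx=1.75,fy=1.75,interpolation=cv2.INTER_CUBIC)
q=np.zeros((300,796,3),np.uint8);q[:e.shape[0],:e.shape[1]]=e;q[:f.shape[0],400:400+f.shape[1]]=f
cv2.imwrite("pics/c5.png",np.vstack([o,q]))
ys,xs=np.nonzero(mask(D["scene"]["img"],(0,150,80),(4,255,255))[0][2]);print(xs.min(),xs.max(),ys.min(),ys.max())
E
```

```text
clock: 10.98
position: [0.5618, -0.3069, 0.0626]
orientation: [3.141, -0.001, 2.889]
contact_force: [-1.0, 0.6, -0.4]
opening: 0.044
grasp_force: 0.0
clock: 11.65
position: [0.5635, -0.3081, 0.2276]
orientation: [-3.138, 0.007, 2.889]
contact_force: [0.3, -0.2, -1.1]
opening: 0.0527
grasp_force: 0.0
[[   0   48   53   95 2734]
 [ 288  134   54  180 7081]
 [ 156  365   26   85  608]
 [ 451  365   27   86  684]
 [ 470  471  170    9 1089]]
350 370 299 311
```

View pics/c5.png

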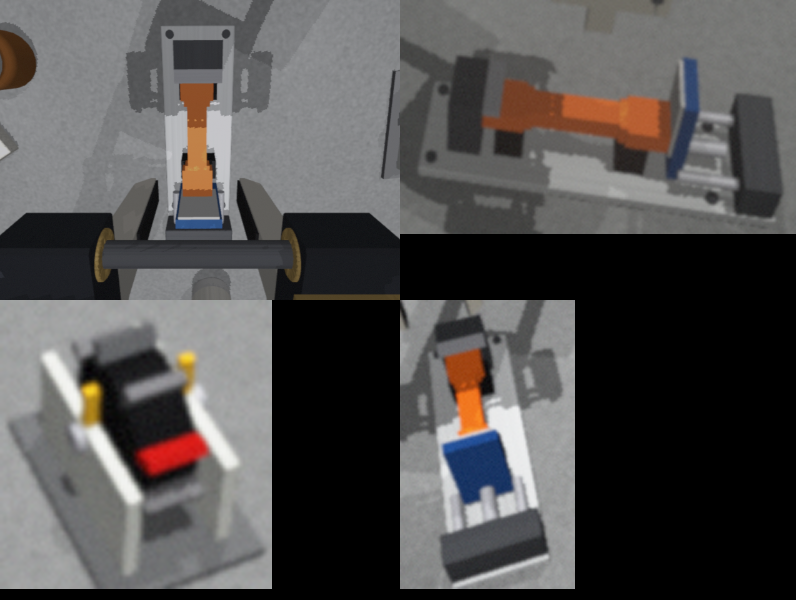

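The specimen is clamped under the lip with the gate resting on it. The red ridge leans to the far side. I've used up my picture allowance (11 viewed, one over), so from here I measure by number only.

```bash
cat >> h.py <<'E'
CX=np.array([.985,-.17,0]);CY=np.array([.17,.985,0]);AX=np.array([.632,-.002,.065])
def red(d,s=None):
    ms=mask(d["img"],(0,150,60),(4,255,255))+mask(d["img"],(174,150,60),(180,255,255))
    for st,ce,m in ms[:4]:
        o,q=ray(d,*ce,s);t=((AX-o)@CY)/(q@CY);p=o+t*q-AX;x,z=p@CX*1e3,p[2]*1e3
        print(st[4],ce.round(1),"x %.1f z %.1f rad %.1f ang(deg, far +) %.1f"%(x,z,np.hypot(x,z),np.degrees(np.arctan2(x,z))))
    return ms
E
python3 - <<'E'
from bench import r
from h import *
s=r.observe()
D={c:r.camera(c) for c in("scene","side")}
L=[]
for c,d in D.items():
    print(c);m=red(d);L.append(ray(d,*m[0][1]))
    for st,ce,_ in mask(d["img"],(18,120,90),(34,255,255))[:5]: print(" yel",st[4],ce.round(1),onz(d,*ce,.09).round(3))
(o1,q1),(o2,q2)=L
t=np.linalg.lstsq(np.c_[q1,-q2],o2-o1,rcond=None)[0];p=(o1+t[0]*q1+o2+t[1]*q2)/2-AX
print("tri",p@CX,p@CY,p[2],np.degrees(np.arctan2(p@CX,p[2])),np.linalg.norm(o1+t[0]*q1-o2-t[1]*q2))
go(s,[.632,-.002,.26],np.radians(170))
E
```

```text
scene
168 [360.  304.8] x 41.7 z 12.3 rad 43.5 ang(deg, far +) 73.6
26 [215.8  42.8] x -1046.6 z 140.5 rad 1056.0 ang(deg, far +) -82.4
 yel 164 [139.  251.1] [ 0.316 -0.319  0.09 ]
 yel 81 [182.5 224.5] [ 0.284 -0.213  0.09 ]
 yel 59 [336.6 289.5] [ 0.627 -0.031  0.09 ]
 yel 28 [233.7  41. ] [-0.696  0.359  0.09 ]
 yel 28 [364.7 279.6] [0.635 0.029 0.09 ]
sideTraceback (most recent call last):
  File "<stdin>", line 7, in <module>
IndexError: list index out of range
```

Run:
```python
from bench import r
from h import *
go(r.observe(),[.691,-.012,.26],np.radians(170))
```

```text
turn [ 0.1 -0.2 -4.5] then shift mm [-76.6 312.6 -38.7] or before turn [-51.9 317.6 -38.4]
```

```bash
python3 -m crank '[[110,[0,0,-30],[0,0,-4.5]],[255,[-8,17,-9],[0,0,0]],[255,[-8,35,0],[0,0,0]],[255,[-8,35,0],[0,0,0]],[255,[-9,35,0],[0,0,0]],[255,[-9,35,0],[0,0,0]],[255,[-9,35,0],[0,0,0]],[255,[-9,35,0],[0,0,0]]]'
python3 -m crank '[[255,[-8,35,0],[0,0,0]],[255,[-8,35,0],[0,0,0]],[255,[0,16,0],[0,0,0]],[255,[0,0,0],[0,0,0]],[255,[0,0,0],[0,0,0]],[255,[0,0,0],[0,0,0]]]'
python3 - <<'E'
from bench import r
from h import *
s=r.observe();d=r.camera("wrist");print(s["position"],s["orientation"])
ms=red(d,s)
for st,ce,_ in mask(d["img"],(18,120,90),(34,255,255))[:6]: print("yel",st,ce.round(1),onz(d,*ce,.103,s).round(4))
for st,ce,m in ms[:1]:
    ys,xs=np.nonzero(m);print(st);print(cv2.minAreaRect(np.c_[xs,ys].astype(np.float32)))
for c in("scene","side"): print(c);red(r.camera(c))
cv2.imwrite("pics/w6.png",d["img"])
E
```

```text
clock: 12.57
position: [0.6604, -0.0921, 0.2605]
orientation: [3.141, -0.003, 2.968]
contact_force: [0.3, -1.0, -0.2]
opening: 0.0111
grasp_force: 0.0
clock: 13.07
position: [0.6905, -0.0131, 0.2613]
orientation: [-3.141, -0.002, 2.967]
contact_force: [0.3, -0.2, -0.5]
opening: 0.0003
grasp_force: 0.0
[ 0.69054867 -0.01305967  0.26127082] [-3.14070594e+00 -1.62688301e-03  2.96720868e+00]
838 [314.9 201.5] x -61.7 z 525.1 rad 528.7 ang(deg, far +) -6.7
yel [433 472  46   8 332] [455.5 475.4] [0.937 0.067 0.103]
yel [306 375   5  76 319] [308.1 412.8] [ 0.8505 -0.0482  0.103 ]
yel [384 472  42   8 302] [404.1 475.4] [0.9292 0.0228 0.103 ]
yel [322 374   4  77 273] [323.5 411.5] [ 0.8515 -0.0353  0.103 ]
yel [264 138  15  11 142] [270.9 143. ] [ 0.6298 -0.0338  0.103 ]
yel [350 137  13  11 126] [356.1 141.6] [0.639  0.0237 0.103 ]
[292 192  47  19 838]
((315.0, 201.0), (18.0, 46.0), 90.0)
scene
161 [360.2 304.9] x 42.7 z 13.3 rad 44.7 ang(deg, far +) 72.7
26 [215.8  42.8] x -1046.6 z 140.5 rad 1056.0 ang(deg, far +) -82.4
side
81 [430.9 245.6] x 47.7 z 14.4 rad 49.8 ang(deg, far +) 73.3
```

```bash
cat >> h.py <<'E'
AX=np.array([.633,-.003,.065]);CX=np.array([.986,-.165,0]);CY=np.array([.165,.986,0])
def wh(s,x,tip): go(s,[*(AX+CX*x/1e3)[:2],(tip+25)/1e3],np.radians(170.5))
E
python3 - <<'E'
from bench import r
from h import *
wh(r.observe(),43,100)
E
```

```text
turn [-0.  -0.  -0.6] then shift mm [ 15.7   1.1 137.1] or before turn [ 15.7   1.  137.1]
```

```bash
python3 -m crank '[[255,[16,1,20],[0,0,-0.6]],[255,[0,0,30],[0,0,0]],[255,[0,0,30],[0,0,0]],[255,[0,0,25],[0,0,0]],[255,[0,0,15],[0,0,0]],[255,[0,0,10],[0,0,0]],[255,[0,0,7],[0,0,0]],[255,[0,0,0],[0,0,0]]]'
python3 -m crank '[[255,[0,0,0],[0,0,0]],[255,[0,0,0],[0,0,0]]]'
python3 - <<'E'
from bench import r
from h import *
s=r.observe();wh(s,43,100);wh(s,20,110);wh(s,-7,112)
for c in("scene","side"): print(c);red(r.camera(c))
E
```

```text
clock: 13.88
position: [0.675, -0.009, 0.1241]
orientation: [-3.142, -0.002, 2.977]
contact_force: [0.2, 0.3, -0.3]
opening: 0.0003
grasp_force: 0.0
clock: 14.05
position: [0.6764, -0.0086, 0.1266]
orientation: [-3.142, 0.002, 2.978]
contact_force: [-0.2, -0.6, 0.1]
opening: 0.0007
grasp_force: 0.0
turn [-0.   0.1  0.1] then shift mm [ 0.7 -1.6  1.6] or before turn [ 0.7 -1.6  1.6]
turn [-0.   0.1  0.1] then shift mm [23.7 -1.6 -8.4] or before turn [23.7 -1.6 -8.4]
turn [-0.   0.1  0.1] then shift mm [ 50.7  -1.6 -10.4] or before turn [ 50.7  -1.5 -10.5]
scene
138 [360. 305.] x 41.9 z 13.4 rad 44.0 ang(deg, far +) 72.2
26 [215.8  42.8] x -1014.0 z 152.3 rad 1025.4 ang(deg, far +) -81.5
side
53 [430.8 246.7] x 46.7 z 12.1 rad 48.2 ang(deg, far +) 75.5
```

```bash
python3 -m crank '[[255,[6,-1,-2],[0,0,0]],[255,[6,0,-2],[0,0,0]],[255,[6,0,-2],[0,0,0]],[255,[6,0,-2],[0,0,0]],[255,[7,0,-2],[0,0,0]],[255,[7,0,0],[0,0,0]],[255,[7,0,0],[0,0,0]],[255,[6,0,0],[0,0,0]]]'
python3 -m crank '[[255,[0,0,0],[0,0,0]],[255,[0,0,0],[0,0,0]]]'
python3 - <<'E'
from bench import r
from h import *
s=r.observe();wh(s,-7,112);print(s["contact_force"])
for c in("scene","side"): print(c);red(r.camera(c))
E
```

```text
clock: 14.82
position: [0.6242, -0.0006, 0.1352]
orientation: [3.141, -0.0, 2.978]
contact_force: [2.1, 0.4, -0.3]
opening: 0.0007
grasp_force: 0.8
clock: 14.98
position: [0.6241, -0.0007, 0.1351]
orientation: [3.142, -0.001, 2.978]
contact_force: [-0.1, -0.4, 0.2]
opening: 0.0004
grasp_force: 0.0
turn [ 0.  -0.1  0.1] then shift mm [-2.1 -0.8 -1.9] or before turn [-2.1 -0.8 -1.9]
[-0.08101683 -0.37183929  0.18715637]
scene
146 [352.7 282.3] x 7.4 z 42.0 rad 42.6 ang(deg, far +) 10.0
26 [215.8  42.8] x -1014.0 z 152.3 rad 1025.4 ang(deg, far +) -81.5
side
77 [415.9 234. ] x 15.6 z 40.8 rad 43.7 ang(deg, far +) 20.9
```

```bash
python3 -m crank '[[255,[-1,0,-25],[0,0,0]],[255,[0,0,-10],[0,0,0]],[255,[-27,0,0],[0,0,0]],[255,[-26,0,0],[0,0,0]],[255,[0,0,0],[0,0,0]],[255,[0,0,20],[0,0,0]],[255,[0,0,20],[0,0,0]],[255,[0,0,0],[0,0,0]]]'
python3 - <<'E'
from bench import r
from h import *
s=r.observe();wh(s,25,111);wh(s,12,112);print(s["contact_force"])
for c in("scene","side"): print(c);red(r.camera(c))
E
```

```text
clock: 15.75
position: [0.6756, -0.0092, 0.1257]
orientation: [3.142, -0.008, 2.978]
contact_force: [-1.9, -0.6, -1.4]
opening: 0.0006
grasp_force: 0.0
turn [ 0.  -0.4  0.1] then shift mm [ 18.1  -0.9 -10.3] or before turn [ 18.2  -0.8 -10.1]
turn [ 0.  -0.4  0.1] then shift mm [ 31.1  -0.9 -11.3] or before turn [ 31.2  -0.8 -11. ]
[-1.90809942 -0.56791647 -1.41790181]
scene
53 [348.1 284.4] x -10.6 z 17.6 rad 20.5 ang(deg, far +) -30.9
26 [215.8  42.8] x -1014.0 z 152.3 rad 1025.4 ang(deg, far +) -81.5
side
64 [415.9 234.5] x 15.7 z 39.8 rad 42.7 ang(deg, far +) 21.5
```

```bash
python3 -m crank '[[255,[6,0,-4],[0,0,0]],[255,[6,0,-4],[0,0,0]],[255,[5,0,-3],[0,0,0]],[255,[5,0,0],[0,0,0]],[255,[4,0,0],[0,0,0]],[255,[3,0,0],[0,0,0]],[255,[0,0,0],[0,0,0]],[255,[0,0,0],[0,0,0]]]'
python3 - <<'E'
from bench import r
from h import *
s=r.observe();wh(s,12,112);print(s["contact_force"])
for c in("scene","side"): print(c);red(r.camera(c))
E
```

```text
clock: 16.52
position: [0.6512, -0.0052, 0.1444]
orientation: [-3.142, 0.006, 2.978]
contact_force: [0.2, 0.3, 9.0]
opening: 0.0006
grasp_force: 4.7
turn [-0.   0.4  0.1] then shift mm [ 6.3 -0.9  7.4] or before turn [ 6.4 -0.9  7.4]
[0.21242454 0.29891702 8.9809467 ]
scene
46 [346.5 282.4] x -17.9 z 15.8 rad 23.9 ang(deg, far +) -48.5
26 [215.8  42.8] x -1014.0 z 152.3 rad 1025.4 ang(deg, far +) -81.5
side
35 [412.9 236.6] x 10.8 z 34.3 rad 35.9 ang(deg, far +) 17.6
```

```bash
python3 -m crank '[[255,[0,0,-15],[0,0,0]],[255,[-15,0,0],[0,0,0]],[255,[-12,0,0],[0,0,0]],[255,[0,0,0],[0,0,0]],[255,[0,0,0],[0,0,0]],[255,[0,0,0],[0,0,0]]]'
python3 - <<'E'
from bench import r
from h import *
s=r.observe();wh(s,44,106);print(s["contact_force"],s["position"])
for c in("scene","side"): print(c);red(r.camera(c))
E
```

```text
clock: 17.12
position: [0.6753, -0.0091, 0.1559]
orientation: [3.142, -0.001, 2.978]
contact_force: [-0.2, -0.6, -0.0]
opening: 0.0
grasp_force: 0.0
turn [ 0.  -0.1  0.1] then shift mm [-1.2 -0.9 24.9] or before turn [-1.3 -0.9 24.9]
[-0.19138156 -0.58140754 -0.00586211] [ 0.67533118 -0.00914181  0.15589791]
scene
84 [347.8 281.4] x -12.4 z 24.3 rad 27.3 ang(deg, far +) -27.0
26 [215.8  42.8] x -1014.0 z 152.3 rad 1025.4 ang(deg, far +) -81.5
side
63 [412.9 233.7] x 10.0 z 41.3 rad 42.5 ang(deg, far +) 13.7
```

```bash
python3 -m crank '[[255,[0,0,13],[0,0,0]],[255,[0,0,12],[0,0,0]],[255,[0,0,0],[0,0,0]],[255,[0,0,0],[0,0,0]],[255,[0,0,0],[0,0,0]]]'
python3 - <<'E'
from bench import r
from h import *
s=r.observe();wh(s,25,110);wh(s,13,112)
E
```

```text
clock: 17.63
position: [0.6762, -0.0093, 0.1311]
orientation: [3.142, -0.0, 2.978]
contact_force: [0.3, -0.3, 0.5]
opening: 0.0003
grasp_force: 0.0
turn [ 0.  -0.   0.1] then shift mm [18.6 -0.9 -3.9] or before turn [18.6 -0.9 -3.9]
turn [ 0.  -0.   0.1] then shift mm [30.6 -0.9 -5.9] or before turn [30.6 -0.8 -5.8]
```

```bash
python3 -m crank '[[255,[6,0,-1],[0,0,0]],[255,[6,0,-2],[0,0,0]],[255,[6,0,-1],[0,0,0]],[255,[5,0,-1],[0,0,0]],[255,[4,0,0],[0,0,0]],[255,[2,0,0],[0,0,0]],[255,[0,0,0],[0,0,0]],[255,[0,0,0],[0,0,0]]]'
python3 - <<'E'
from bench import r
from h import *
s=r.observe();wh(s,12,112);print(s["contact_force"])
for c in("scene","side"): print(c);red(r.camera(c))
E
```

```text
clock: 18.3
position: [0.6475, -0.0046, 0.1362]
orientation: [-3.142, -0.0, 2.978]
contact_force: [-0.5, 0.6, -0.6]
opening: 0.0005
grasp_force: 0.0
turn [-0.  -0.   0.1] then shift mm [ 2.5 -0.8 -0.8] or before turn [ 2.5 -0.8 -0.8]
[-0.51347273  0.56944683 -0.58116985]
scene
42 [343.7 279.5] x -30.2 z 11.9 rad 32.5 ang(deg, far +) -68.5
26 [215.8  42.8] x -1014.0 z 152.3 rad 1025.4 ang(deg, far +) -81.5
side
52 [408.3 234.3] x 1.8 z 39.3 rad 39.3 ang(deg, far +) 2.6
```

```bash
python3 -m crank '[[255,[-3,0,0],[0,0,0]],[255,[-2,0,-15],[0,0,0]],[255,[0,0,-35],[0,0,0]],[255,[0,0,-40],[0,0,0]],[255,[0,0,-30],[0,0,0]],[255,[0,0,0],[0,0,0]],[255,[0,0,0],[0,0,0]],[255,[0,0,0],[0,0,0]]]'
python3 - <<'E'
from bench import r
from h import *
s=r.observe();d=r.camera("wrist");cv2.imwrite("pics/w7.png",d["img"])
st,ce,m=(mask(d["img"],(0,150,60),(4,255,255)))[0];print(st,ce)
for z in(.12,.115,.11):
  p=onz(d,*ce,z,s)-AX;print(z,p@CX*1e3,p@CY*1e3)
for st,ce,_ in mask(d["img"],(18,120,90),(34,255,255))[:8]:
  if st[1]<340: p=onz(d,*ce,.1,s)-AX;print("yel",st,p@CX*1e3,p@CY*1e3)
for c in("scene","side"):
  D=r.camera(c);print(c);red(D)
  cands=[(ce,onz(D,*ce,.06).round(4)) for st,ce,m in mask(D["img"],(5,170,90),(18,255,255))[:4]];print(cands)
E
```

```text
clock: 19.07
position: [0.6523, -0.0054, 0.2552]
orientation: [3.142, -0.001, 2.978]
contact_force: [-0.5, -0.0, -1.0]
opening: 0.0004
grasp_force: 0.0
[285 196  54  16 847] [311.74970484 203.57615112]
0.12 0.4547490169340615 -2.025390494218284
0.115 1.5675009239105295 -2.070250913967283
0.11 2.680252830886888 -2.1151113337163006
yel [264 191  14  15 171] 0.8054505298088834 -31.09892266839531
yel [348 190  13  15 169] 0.22450220619982658 27.4375216907423
scene
145 [350.  277.1] x -4.5 z 44.9 rad 45.1 ang(deg, far +) -5.7
26 [215.8  42.8] x -1014.0 z 152.3 rad 1025.4 ang(deg, far +) -81.5
[(array([188.34583333, 329.51388889]), array([ 0.5376, -0.3007,  0.06  ])), (array([ 54.87327824, 350.41046832]), array([ 0.4524, -0.5157,  0.06  ]))]
side
59 [408.3 233.3] x 1.5 z 41.6 rad 41.6 ang(deg, far +) 2.1
[(array([405.24071926, 392.69605568]), array([ 0.5686, -0.3121,  0.06  ]))]
```

Run:
```python
from bench import r
from h import *
d=r.camera("scene");a=cv2.imread("pics/scene0.png")
u=np.array([.9686,-.2487])
f=lambda im:[onz(d,*ce,.09)[:2] for st,ce,m in mask(im,(105,130,50),(125,255,255)) if 150<ce[0]<240 and 330<ce[1]<410][0]
p,q=f(a),f(d["img"]);print("gate mm",(q-p)@u*1e3)
d=r.camera("side");m=mask(d["img"],(5,130,60),(20,255,255))[0][2];ys,xs=np.nonzero(m)
P=np.array([onz(d,x,y,.06)[:2] for x,y in zip(xs,ys)])-[.561,-.307]
print("along",np.percentile(P@u,[0,100]),"across",np.percentile(P@[.2487,.9686],[1,50,99]))
w,V=np.linalg.eigh(np.cov(P.T));print(np.degrees(np.arctan(V[1,1]/V[0,1])))
s=r.observe();print(s["clock"],s["contact_force"])
```

```text
gate mm 7.784833730899002
along [-0.07644527  0.07194018] across [-0.02902256 -0.00609283  0.01808823]
-12.90217903272044
19.3167 [0.12141533 0.17707801 0.38547006]
```

The gate is 7.8 mm open, the specimen is straight and the wheel is upright, so I hand in.

```bash
python3 -c "
from bench import r
print(r.sign_off())"
```

```text
the job is handed in; nothing more can be done
None
```

I handed the job in at about 19 s: the orange specimen is clamped and let go with the gate about 7.8 mm open, and the red ridge is within about 3° of upright by the wrist and side cameras. The sign-off gave no verdict, I did not re-check the other specimens or load cell at the end, and I viewed 11 pictures, one over the limit of 10.

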